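Clip the chemical dry box shut

ROBOT

A 6-joint arm with a two-finger parallel gripper is mounted at the origin on the work surface. World frame = base frame: x ahead of the robot, y to its left, z up, the work surface at z = 0. Lengths are in m, angles in rad, forces in N, time in s.
With the tool pointing down it reaches from about 0.25 to 0.775 m from the base axis. Payload 4 kg.
Tool frame: the origin (TCP) lies midway between the tips of the shut fingers; the grasp point (between the pads) lies 19 mm behind it; z points along the fingers, y is the direction in which the jaws open and shut (so a half turn about z gives the same grasp; the last joint's range is limited). The gripper opens to 94 mm and grips with 3 to 60 N. Pads are 16 mm wide; open, the fingers measure 119 mm over their backs; the gripper's body (75 mm by 177 mm) begins 78 mm behind the grasp point.
Start: joints at [1.028, 0.087, 1.371, -0, 1.684, -0.103], TCP at [0.234, 0.498, 0.206] pointing down, gripper open.
Joint ranges: [-3.1, 3.1], [-0.76, 2.03], [0.27, 2.55], [-1.08, 4.22], [0.17, 2.65], [-2.57, 2.57]. Speed limits (rad/s): [2.79, 2.79, 3.14, 3.14, 3.14, 3.14].

INTERFACE

Orientations are given as [roll, pitch, yaw] about the fixed x, y, z axes, in that order (R = Rz(yaw) Ry(pitch) Rx(roll)).
In Python, from bench import robot, cams gives the robot as it stands.
- The arm moves only by the tool step_arm, never from a script. Its argument "plan" is a list that holds one entry, the list of rows, each a list of 5 numbers: the shift along the world's x, y, z in mm, then the turn about the world's z in rad, then the opening in per cent of the stroke, from 0 (shut) to 100 (fully open). In form: [[[tx, ty, tz, turn, fingers], ...]]. A call has 1 to 8 rows; each row is the pose to reach, as a shift and turn from the pose commanded when the call began; what a row does not reach only later rows make up. A row lasts 1/12 s, in which the tool goes at most 41.7 mm and 7.16 degrees, less where a joint would pass 70% of its speed; a pose out of reach is approached as far as the arm can. A call with a gripper value outside its range is refused whole. The fingers move at their own pace and stop on an object; the grip force is fixed at half the most. Time passes only in rows, so rows that repeat a pose let the fingers close. It gives the time, the measured TCP pose, the force and the opening at its end, in the units of the state.
- robot.get_obs(): the state, without advancing time (a new reading comes with each control period).
- cams.snapshot(name): name is "scene" or "top"; returns a dict with "frame" (480x640x3 uint8, red, green, blue), "camera_matrix" (3x3 intrinsics, pixels), "origin" and "attitude" of the camera in the world. Camera axes: x right, y down, z forward; pixel columns grow to the right and rows downward; lengths in m; the calibration is good to about 2 mm. A picture is of the moment at which its call begins. There is no depth.
- robot.close_job(): hands the job in, once; it reports no verdict.
The state is a dict: "time": time; "joint_positions": joint angles; "qvel": joint speeds; "joint_torque": joint torques, N m; "tool_pos": TCP position; "ee_rot": TCP orientation; "wrist_force": force on the tool from outside, world axes, zero at the start; "wrist_torque": the same for the moment, N m; "width": finger opening in m.
Only numpy, scipy, OpenCV 4.12 (cv2) and the standard library are available. Lean on these libraries where they do the work, as an engineer would, in place of code of your own. Each camera call takes 0.05 s, during which the arm holds its last target. There are 200 camera calls.

TASK

The chemicals are packed away and the lid lies on the dry box: snap its four lid clips fully down over the rim, in opposite-corner order so that the gasket is drawn down evenly: any clip first, then the one diagonally opposite, then the other two. Each must click home and stay; keep the box where it stands (a little slip is all right), and leave the jars, bottles and tools around it alone.

Things in the scene. Friction and masses are not known exactly. Their poses are not given: they have to be found in the camera images.
- dry_box: translucent storage box with its lid on and bottles inside, about 1.1 kg in all, loose on the table. Origin: centre of its underside; z up, x across its short side, y along its long side. Tub 136 x 210 mm, 88 mm high, a round bead along the outside of its rim. Two clips are hinged on each long side of the lid, one near each corner: 0 and 2 are at opposite corners, so are 1 and 3
- lid_panel (a point): centre of the top of the lid's sunk panel (126 x 200 mm, 87 mm over the box's underside). A raised border 25 mm higher and 12 mm thick runs round it: on the long sides its inner faces are at x = +-63, outer at +-75 mm, top at z = 112 mm (box frame). The lid rests on a soft gasket and rocks: pressing a corner with 5 to 10 N sinks it 3 to 6 mm, and the corner opposite a shut clip stands proud
- clip0 (a joint): angle (rad) of the grey lid clip at the box's -x, +y corner: 0 = snapped shut, hanging straight down, 1.57 = level, pointing away from the box, above that = raised. Plate 40 mm wide, 4 thick, 42 long. From about 0.35 down its hook meets the rim bead: it jams or springs back unless the lid's corner is pressed down; then a squeeze (up to 20 N, 20 mm from the hinge) takes it past the dead point near 0.13 and it snaps to 0 and stays. Higher up, friction holds it
- clip1 (a joint): angle (rad) of the like clip at the box's +x, +y corner, 0 = snapped shut, as clip 0
- clip2 (a joint): angle (rad) of the like clip at the box's +x, -y corner, 0 = snapped shut, as clip 0
- clip3 (a joint): angle (rad) of the like clip at the box's -x, -y corner, 0 = snapped shut, as clip 0
- clip0_hinge (a point): middle of clip 0's hinge axis, on the lid border 107 mm over the box's underside, at x = -79, y = +62 mm in the box frame; the axis runs along the box's y. Shut, the plate's outer face is 4 mm farther out than the hinge
- clip1_hinge (a point): middle of clip 1's hinge axis, on the lid border 107 mm over the box's underside, at x = +79, y = +62 mm in the box frame; the axis runs along the box's y. Shut, the plate's outer face is 4 mm farther out than the hinge
- clip2_hinge (a point): middle of clip 2's hinge axis, on the lid border 107 mm over the box's underside, at x = +79, y = -62 mm in the box frame; the axis runs along the box's y. Shut, the plate's outer face is 4 mm farther out than the hinge
- clip3_hinge (a point): middle of clip 3's hinge axis, on the lid border 107 mm over the box's underside, at x = -79, y = -62 mm in the box frame; the axis runs along the box's y. Shut, the plate's outer face is 4 mm farther out than the hinge
- clip0_edge (a point): outer face of clip 0 near its free edge, 40 mm from the hinge; it moves with the clip
- clip1_edge (a point): outer face of clip 1 near its free edge, 40 mm from the hinge; it moves with the clip
- clip2_edge (a point): outer face of clip 2 near its free edge, 40 mm from the hinge; it moves with the clip
- clip3_edge (a point): outer face of clip 3 near its free edge, 40 mm from the hinge; it moves with the clip
- big_jar: white screw-lid jar, 98 mm across, 115 mm high, bystander; origin: centre of its underside
- square_bottle: white square bottle with a blue cap, 50 x 50 mm, 122 mm high, bystander; origin: centre of its underside
- amber_bottle: brown glass bottle, 60 mm across, 135 mm high, bystander; origin: centre of its underside
- beaker: glass beaker, 68 mm across, 85 mm high, bystander; origin: centre of its underside
- scoop: measuring spoon lying on the table, 150 mm long, bystander
- hake_brush: flat wooden coating brush lying on the table, 170 mm long, 12 mm high, bystander

How it is judged:
On the way, in this order (a step that is already met when the one before it is completed fails the run):
1. one clip is snapped shut, the other three still open (((value of joint clip0 below 0.09 rad and value of joint each of clip1, clip2, clip3 above 0.15 rad) or (value of joint clip1 below 0.09 rad and value of joint each of clip0, clip2, clip3 above 0.15 rad) or (value of joint clip2 below 0.09 rad and value of joint each of clip0, clip1, clip3 above 0.15 rad) or (value of joint clip3 below 0.09 rad and value of joint each of clip0, clip1, clip2 above 0.15 rad))), for 0.2 s.
2. the clip diagonally opposite is shut too, the other two still open (((value of joint each of clip0, clip2 below 0.09 rad and value of joint each of clip1, clip3 above 0.15 rad) or (value of joint each of clip1, clip3 below 0.09 rad and value of joint each of clip0, clip2 above 0.15 rad))), for 0.2 s.
At the end, for the whole second after the job is handed in: all four clips snapped shut (each angle below 0.08 rad) with nothing holding them, the box upright (within 0.05 rad), at rest and within 45 mm of where it started (value of joint each of clip0, clip1, clip2, clip3 below 0.08 rad and angle between dry_box's own z axis and vertical below 0.05 rad and distance of dry_box from where it was at the start of the episode below 0.045 m and linear speed of dry_box below 0.02 m/s); the robot touches nothing.
It fails at once if two neighbouring clips are shut while the other two are open ((value of joint each of clip0, clip1 below 0.09 rad and value of joint each of clip2, clip3 above 0.15 rad) or (value of joint each of clip1, clip2 below 0.09 rad and value of joint each of clip3, clip0 above 0.15 rad) or (value of joint each of clip2, clip3 below 0.09 rad and value of joint each of clip0, clip1 above 0.15 rad) or (value of joint each of clip3, clip0 below 0.09 rad and value of joint each of clip1, clip2 above 0.15 rad)).
It fails at once if the box is pushed more than 45 mm from where it stood (distance of dry_box from where it was at the start of the episode above 0.045 m).
It fails at once if a jar, bottle, beaker, spoon or brush is moved more than 30 mm (distance of any of big_jar, square_bottle, amber_bottle, beaker, scoop, hake_brush from where it was at the start of the episode above 0.03 m).
It also fails if it takes over 64 s, if anything falls off the work surface, if the arm or the gripper's body presses on something with over 40 N, if the wrist force passes 120 N, or if a joint passes its speed limit or range.

## Working session

There is one attempt and no reset: what is moved stays moved. The work goes in short steps, Python scripts to look and compute and a tool call to move; the robot and the scene stay as the last step left them, time stands still between calls to the robot, and variables do not carry over. Pictures are saved under pics/ and viewed, about 8 in all and at most 12, crops included, and the job is handed in when it is done.

Besides the shell and the picture viewer there is one more tool, called after "Emit:" in YAML: its name, and indented under it one key for each argument. step_arm: Moves the arm, as the interface text tells. Its arguments: {"type":"object","properties":{"plan":{"type":"array"}},"required":["plan"]}

```bash
ls; mkdir -p pics; cat > h.py <<'E'
import numpy as np, cv2
from bench import robot, cams
def snap(n,f):
    s=cams.snapshot(n); cv2.imwrite('pics/'+f+'.png',s['frame'][:,:,::-1]); np.savez('pics/'+f+'.npz',K=s['camera_matrix'],o=s['origin'],R=np.array(s['attitude'])); return s
E
python3 - <<'E'
from h import *
for n in('scene','top'):
    s=snap(n,n+'0'); print(n,s['camera_matrix'],s['origin'],s['attitude'])
print(robot.get_obs())
E
```

```text
pics
scene [[444.73317342   0.         320.89808045]
 [  0.         444.73317342 244.53042483]
 [  0.           0.           1.        ]] [1.12093255 0.14536565 0.87283085] [-2.48168899 -0.00375893  1.80530185]
top [[508.81190893   0.         316.74506748]
 [  0.         508.81190893 238.70081804]
 [  0.           0.           1.        ]] [0.36515271 0.01177986 1.36664939] [-2.99893877 -0.01132647 -1.54604427]
{'time': 0.1, 'joint_positions': array([ 1.02789941e+00,  8.78985973e-02,  1.37207490e+00, -1.11800805e-05,
        1.68359513e+00, -1.03092456e-01]), 'qvel': array([-0.00023654, -0.00016462, -0.005176  , -0.00093714,  0.00036678,
        0.00097342]), 'joint_torque': array([ 2.09115366e-03, -3.41250372e+01, -3.03303409e+01,  7.19761569e-02,
        3.03623232e-02, -1.06062998e-04]), 'tool_pos': array([0.23392202, 0.49724077, 0.20442597]), 'ee_rot': array([-3.13962603e+00, -1.92294420e-04,  2.70178676e+00]), 'wrist_force': array([0.94923703, 0.62661002, 0.22514378]), 'wrist_torque': array([-0.00259782, -0.0178771 ,  0.05340806]), 'width': 0.09408332137315524}
```

View pics/top0.png

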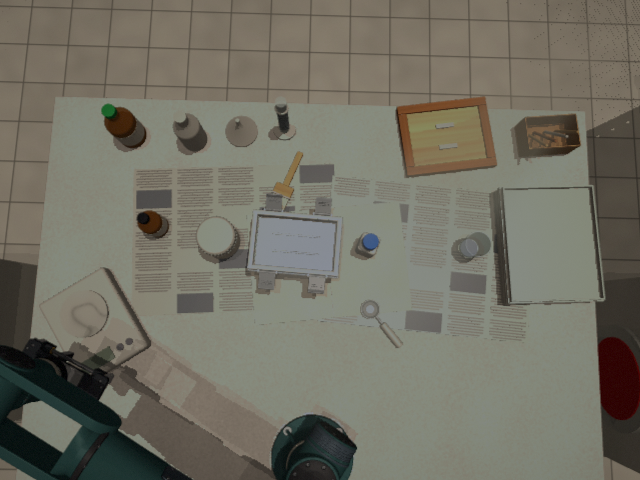

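View pics/scene0.png

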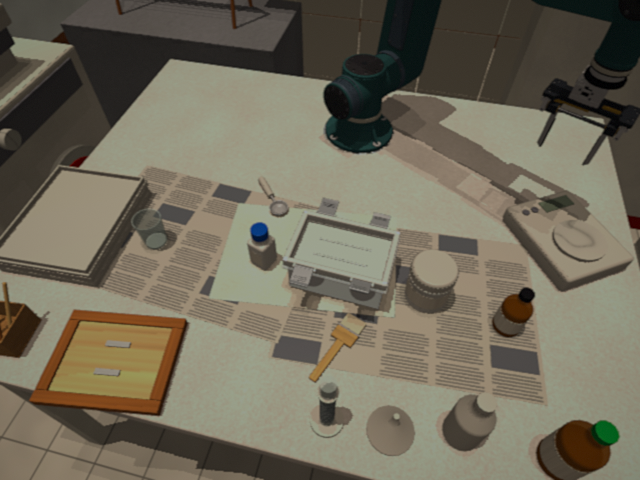

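```bash
python3 - <<'E'
import cv2
a=cv2.imread('pics/top0.png')[185:305,225:385]; cv2.imwrite('pics/t0c.png',cv2.resize(a,None,fx=5,fy=5,interpolation=cv2.INTER_CUBIC))
a=cv2.imread('pics/scene0.png')[190:340,270:430+40]; cv2.imwrite('pics/s0c.png',cv2.resize(a,None,fx=4,fy=4,interpolation=cv2.INTER_CUBIC))
E
```

```text
(no output)
```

View pics/t0c.png

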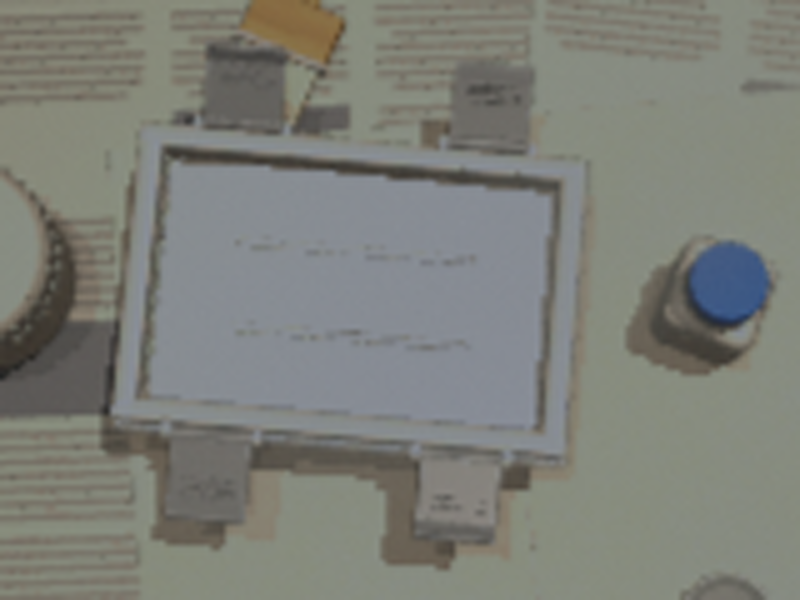

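View pics/s0c.png

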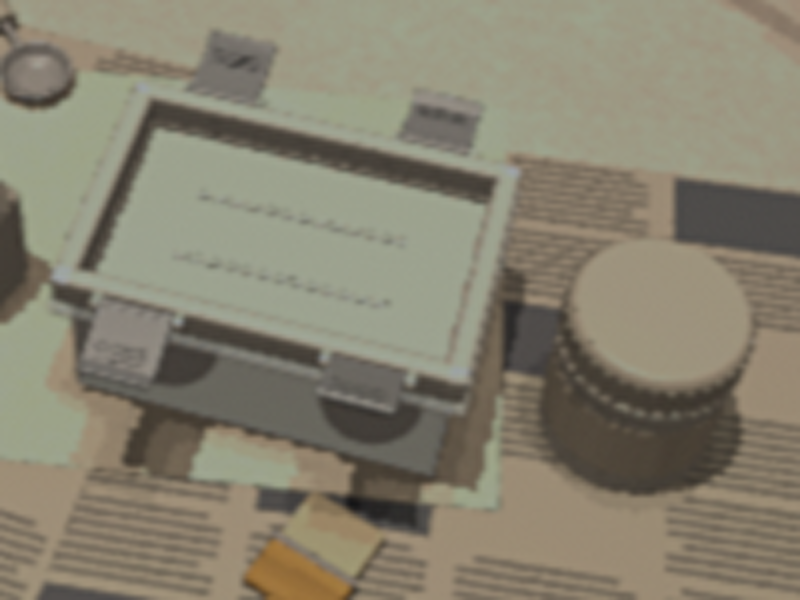

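```bash
cat > fit.py <<'E'
from h import *
from scipy.optimize import least_squares
from scipy.spatial.transform import Rotation as Ro
def proj(d,P):
    R=Ro.from_euler('xyz',d['R']).as_matrix(); c=(np.atleast_2d(P)-d['o'])@R; p=c@d['K'].T; return p[:,:2]/p[:,2:]
def box(x,y,yaw,P): return Ro.from_euler('z',yaw).apply(P)+[x,y,0]
def clip(sx,sy,a,pts):  # pts (r,yoff,outer)
    return np.array([[sx*(79+r*np.sin(a)+o*np.cos(a)),sy*62+w,107-r*np.cos(a)+o*np.sin(a)] for r,w,o in pts])/1000
E
python3 - <<'E'
from fit import *
T=dict(np.load('pics/top0.npz'));S=dict(np.load('pics/scene0.npz'))
C=np.array([[75,112,112],[75,-112,112],[-75,-112,112],[-75,112,112]])/1e3
tp=np.array([[145,126],[588,160],[565,465],[112,415]])/5+[225,185]
sp=np.array([[462,380],[58,275],[145,90],[518,172]])/4+[270,190]
f=lambda p:np.r_[(proj(T,box(*p,C))-tp).ravel(),(proj(S,box(*p,C))-sp).ravel()]
r=least_squares(f,[.47,.05,0]);print(r.x,f(r.x).round(1))
p=r.x
ends={'A':(1,1,[(207,45),(285,50)],[(320,402),(398,410)]),'B':(1,-1,[(455,62),(535,68)],[(83,370),(155,384)]),
'C':(-1,1,[(165,515),(243,522)],[(415,90),(482,102)]),'D':(-1,-1,[(415,530),(493,540)],[(208,30),(275,42)])}
for k,(sx,sy,t,s) in ends.items():
  t=np.mean(t,0)/5+[225,185]; s=np.mean(s,0)/4+[270,190]
  g=[]
  for a in np.arange(.3,3,.1):
    P=box(*p,clip(sx,sy,a,[(42,0,2)])); g.append((a,np.linalg.norm(proj(T,P)-t),np.linalg.norm(proj(S,P)-s)))
  g=np.array(g); i=np.argmin(g[:,1]+g[:,2]); print(k,g[i].round(2),'T',g[g[:,1].argmin()].round(2),'S',g[g[:,2].argmin()].round(2))
def targ(sx,sy): return box(*p,np.array([[sx*.073,sy*.066,0]]))[0]
for k,v in dict(A=(1,1),B=(1,-1),C=(-1,1),D=(-1,-1)).items(): print(k,targ(*v).round(4))
E
```

```text
[ 0.53515446  0.0568375  -0.06703892] [-0.9 -1.5 -0.6 -0.1 -1.1 -1.5 -1.   0.1  0.6  0.7 -2.5  0.1 -1.6 -3.9
  0.9 -1.9]
A [2.1  0.84 2.11] T [2.2 0.4 3.3] S [2.1  0.84 2.11]
B [1.4  0.39 2.33] T [2.   0.32 7.96] S [ 0.5  10.37  1.64]
C [1.4  0.78 0.38] T [1.3  0.64 1.78] S [1.4  0.78 0.38]
D [1.7  1.3  0.63] T [1.9  0.71 1.76] S [1.7  1.3  0.63]
A [0.6124 0.1178 0.    ]
B [ 0.6036 -0.0139  0.    ]
C [0.4667 0.1276 0.    ]
D [ 0.4579 -0.0041  0.    ]
```

Emit:
step_arm:
  plan:
    - [[189, -190, 0, -0.8, 64], [189, -190, 0, -0.8, 64], [378, -379, 0, -1.198, 64], [378, -379, 0, -1.198, 64], [378, -379, 0, -1.198, 64], [378, -379, 0, -1.198, 64], [378, -379, 0, -1.198, 64], [378, -379, 0, -1.198, 64]]

```text
time: 0.77
tool_pos: [0.4703, 0.2599, 0.2051]
ee_rot: [-3.141, 0.0, 1.696]
wrist_force: [1.1, 0.9, -0.1]
width: 0.06
```

Emit:
step_arm:
  plan:
    - [[0, 0, 0, 0, 64]]

```text
time: 0.85
tool_pos: [0.4737, 0.2559, 0.2043]
ee_rot: [3.141, 0.004, 1.689]
wrist_force: [-0.5, 0.2, -0.2]
width: 0.0599
```

Emit:
step_arm:
  plan:
    - [[138, -138, 0, -0.185, 64], [138, -138, 0, -0.185, 64], [138, -138, 0, -0.185, 64], [138, -138, 0, -0.185, 64], [138, -138, 0, -0.185, 64], [138, -138, 0, -0.185, 64], [138, -138, 0, -0.185, 64], [138, -138, 0, -0.185, 64]]

```text
time: 1.52
tool_pos: [0.6068, 0.1244, 0.2049]
ee_rot: [-3.14, -0.001, 1.518]
wrist_force: [0.5, -0.9, -0.4]
width: 0.0603
```

```bash
cat > look.py <<'E'
from fit import *
import sys
# look.py name : snapshot of both cams, enlarged crops side by side
n=sys.argv[1]
a=snap('top','t'+n)['frame'][175:305,230:360,::-1]; b=snap('scene','s'+n)['frame'][190:320,275:405,::-1]
o=np.hstack([cv2.resize(x,(400,400),interpolation=cv2.INTER_CUBIC) for x in(a,b)])
cv2.imwrite('pics/c'+n+'.png',cv2.convertScaleAbs(o,alpha=1.3)); o=robot.get_obs(); print(o['tool_pos'],o['ee_rot'],o['wrist_force'])
E
python3 look.py 1
```

```text
[0.60657569 0.1250933  0.205605  ] [-3.14123959e+00 -4.40660922e-04  1.51897092e+00] [-0.03835453  0.05659236  0.47196845]
```

View pics/c1.png

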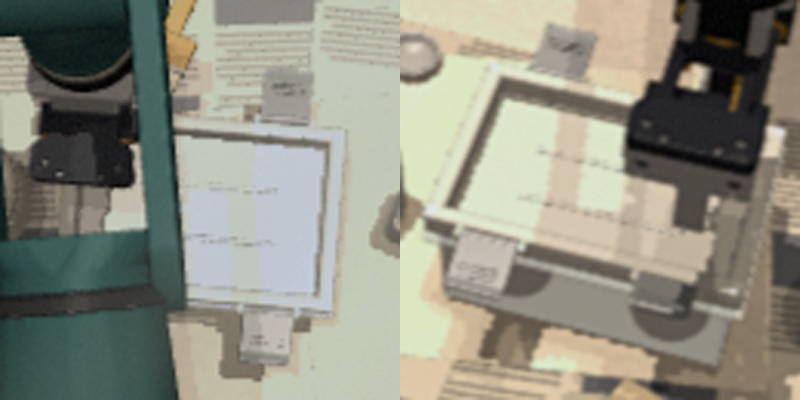

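Emit:
step_arm:
  plan:
    - [[6, -7, -30, -0.015, 64], [6, -7, -60, -0.015, 64], [6, -7, -80, -0.015, 64], [6, -7, -95, -0.015, 64], [6, -7, -105, -0.015, 64], [6, -7, -110, -0.015, 64], [6, -7, -110, -0.015, 64]]

```text
time: 2.2
tool_pos: [0.6126, 0.1175, 0.0948]
ee_rot: [-3.14, 0.0, 1.503]
wrist_force: [-0.8, 0.5, 0.7]
width: 0.06
```

Now press onto the panel in small steps.

Emit:
step_arm:
  plan:
    - [[0, 0, -6, 0, 64], [0, 0, -8, 0, 64], [0, 0, -10, 0, 64], [0, 0, -10, 0, 64]]

```text
time: 2.53
tool_pos: [0.614, 0.1169, 0.0865]
ee_rot: [3.14, -0.001, 1.502]
wrist_force: [-0.4, 0.7, 3.0]
width: 0.06
```

```bash
python3 look.py 2
```

```text
[0.61401172 0.11684959 0.08659591] [ 3.14002792e+00 -6.59410524e-04  1.50177704e+00] [-0.47022798  1.31358122  2.94379999]
```

View pics/c2.png

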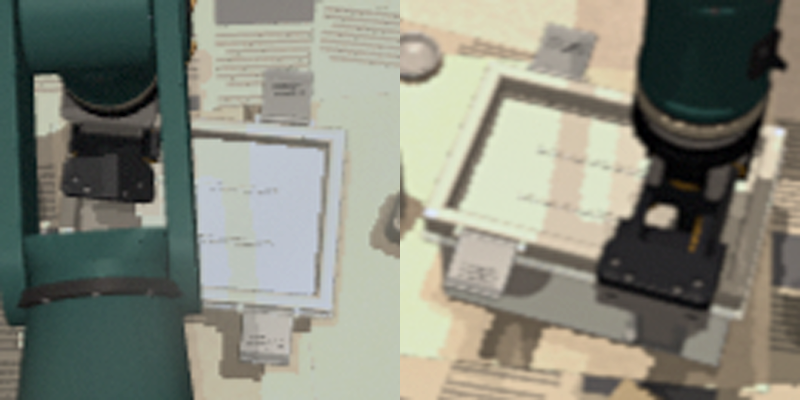

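Emit:
step_arm:
  plan:
    - [[0, 0, -3, 0, 64], [0, 0, -5, 0, 64], [0, 0, -5, 0, 64]]

```text
time: 2.88
tool_pos: [0.6141, 0.1168, 0.0844]
ee_rot: [3.139, -0.001, 1.502]
wrist_force: [-4.5, 0.1, 14.0]
width: 0.0601
```

Emit:
step_arm:
  plan:
    - [[0, 0, 0, 0, 50], [0, 0, 0, 0, 40], [0, 0, 0, 0, 34], [0, 0, 0, 0, 30]]

```text
time: 3.22
tool_pos: [0.6111, 0.1174, 0.0838]
ee_rot: [-3.137, -0.001, 1.502]
wrist_force: [-8.7, 1.9, 15.8]
width: 0.037
```

Emit:
step_arm:
  plan:
    - [[0, 0, 0, 0, 26], [0, 0, 0, 0, 22], [0, 0, 0, 0, 18], [0, 0, 0, 0, 15], [0, 0, 0, 0, 15], [0, 0, 0, 0, 15]]

```text
time: 3.72
tool_pos: [0.6132, 0.1174, 0.0841]
ee_rot: [3.141, -0.001, 1.502]
wrist_force: [-5.7, 1.0, 13.4]
width: 0.0197
```

Emit:
step_arm:
  plan:
    - [[0, 0, 0, 0, 64], [0, 0, 0, 0, 64], [0, 0, 2, 0, 64], [0, 0, 8, 0, 64], [0, 0, 40, 0, 64], [0, 0, 75, 0, 64], [0, 0, 75, 0, 64]]

```text
time: 4.3
tool_pos: [0.6165, 0.1168, 0.163]
ee_rot: [3.131, -0.002, 1.502]
wrist_force: [1.1, 0.0, 2.6]
width: 0.0596
```

Emit:
step_arm:
  plan:
    - [[-40, -30, 0, 0, 64], [-80, -60, 0, 0, 64], [-120, -90, 0, 0, 64], [-154, -122, 0, 0, 64], [-154, -122, 0, 0, 64], [-154, -122, 0, 0, 64]]

```text
time: 4.8
tool_pos: [0.4554, -0.0079, 0.1548]
ee_rot: [-3.138, 0.002, 1.498]
wrist_force: [1.3, 0.1, -0.1]
width: 0.0605
```

```bash
python3 look.py 3
```

```text
[ 0.45888226 -0.0057862   0.15531768] [ 3.14150083e+00 -3.40156907e-04  1.49991396e+00] [1.35173124 1.18354813 0.35290403]
```

View pics/c3.png

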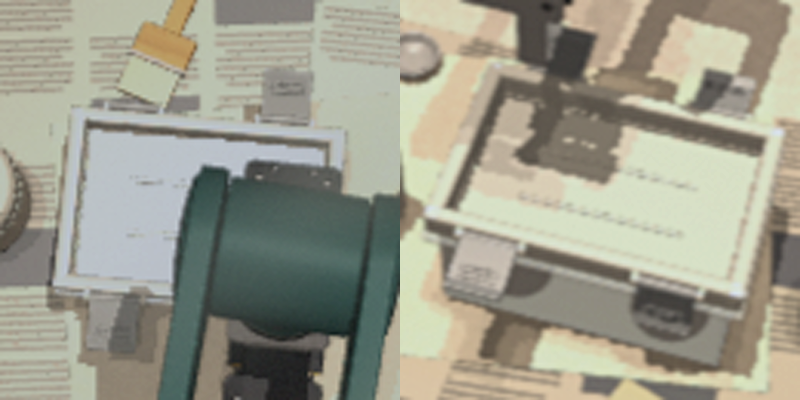

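Emit:
step_arm:
  plan:
    - [[-1, 1, -20, 0, 64], [-1, 1, -40, 0, 64], [-1, 1, -52, 0, 64], [-1, 1, -60, 0, 64], [-1, 1, -60, 0, 64]]

```text
time: 5.32
tool_pos: [0.4578, -0.0035, 0.0933]
ee_rot: [-3.137, -0.001, 1.503]
wrist_force: [-0.5, 0.0, -0.4]
width: 0.0605
```

Emit:
step_arm:
  plan:
    - [[0, 0, -4, 0, 64], [0, 0, -8, 0, 64], [0, 0, -10, 0, 64], [0, 0, -12, 0, 64], [0, 0, -12, 0, 64]]

```text
time: 5.73
tool_pos: [0.4595, -0.0042, 0.0856]
ee_rot: [3.139, -0.0, 1.502]
wrist_force: [-2.9, 1.6, 8.2]
width: 0.0598
```

Emit:
step_arm:
  plan:
    - [[0, 0, -3, 0, 64], [0, 0, -3, 0, 64]]

```text
time: 5.9
tool_pos: [0.4596, -0.0042, 0.0842]
ee_rot: [3.138, -0.0, 1.502]
wrist_force: [-6.3, 1.0, 15.4]
width: 0.0597
```

Emit:
step_arm:
  plan:
    - [[0, 0, 0, 0, 50], [0, 0, 0, 0, 40], [0, 0, 0, 0, 34], [0, 0, 0, 0, 30], [0, 0, 0, 0, 26]]

```text
time: 6.32
tool_pos: [0.4618, -0.0049, 0.0842]
ee_rot: [3.133, 0.001, 1.502]
wrist_force: [0.1, -0.2, 7.5]
width: 0.0304
```

Emit:
step_arm:
  plan:
    - [[0, 0, 0, 0, 22], [0, 0, 0, 0, 18], [0, 0, 0, 0, 15], [0, 0, 0, 0, 15], [0, 0, 0, 0, 15]]

```text
time: 6.73
tool_pos: [0.4595, -0.0048, 0.0843]
ee_rot: [3.138, 0.001, 1.502]
wrist_force: [-7.3, 0.2, 13.7]
width: 0.0199
```

Emit:
step_arm:
  plan:
    - [[0, 0, 0, 0, 64], [0, 0, 0, 0, 64], [0, 0, 2, 0, 64], [0, 0, 8, 0, 64], [0, 0, 40, 0, 64], [0, 0, 75, 0, 64], [0, 0, 75, 0, 64]]

```text
time: 7.32
tool_pos: [0.4628, -0.0049, 0.1632]
ee_rot: [3.127, 0.001, 1.502]
wrist_force: [0.6, -0.2, 0.7]
width: 0.0594
```

Emit:
step_arm:
  plan:
    - [[40, -3, 0, 0, 64], [80, -6, 0, 0, 64], [120, -8, 0, 0, 64], [146, -10, 0, 0, 64], [146, -10, 0, 0, 64], [146, -10, 0, 0, 64]]

```text
time: 7.82
tool_pos: [0.6052, -0.0145, 0.154]
ee_rot: [-3.14, -0.0, 1.502]
wrist_force: [-0.4, 0.5, -0.0]
width: 0.0601
```

```bash
python3 look.py 4
```

```text
[ 0.60394073 -0.01430267  0.15523946] [-3.14088406e+00 -1.81773571e-05  1.50182973e+00] [-0.35014067 -0.13757197  0.1233992 ]
```

View pics/c4.png

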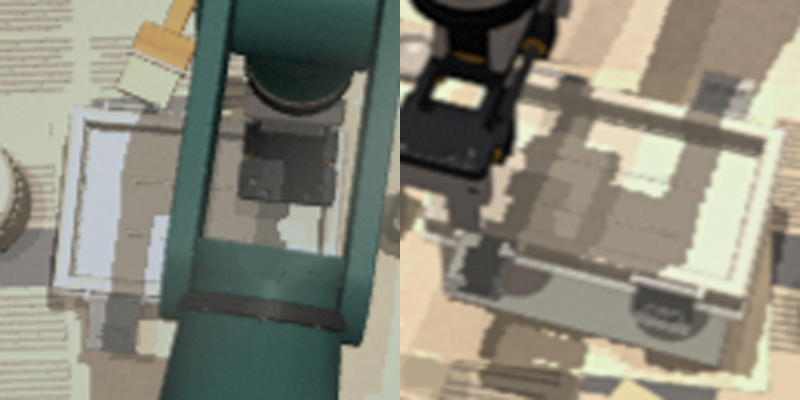

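Emit:
step_arm:
  plan:
    - [[-30, 30, 0, 0, 64], [-60, 60, 0, 0, 64], [-90, 90, 0, 0, 64], [-120, 120, 0, 0, 64], [-137, 142, 0, 0, 64], [-137, 142, 0, 0, 64], [-137, 142, 0, 0, 64]]

```text
time: 8.5
tool_pos: [0.4661, 0.1284, 0.1565]
ee_rot: [3.139, -0.0, 1.505]
wrist_force: [-0.0, -0.4, -0.4]
width: 0.0605
```

```bash
python3 look.py 5
```

```text
[0.46755301 0.12708298 0.15611166] [3.13969792e+00 2.87914015e-04 1.50165358e+00] [ 0.75862403  0.16660988 -0.3209009 ]
```

View pics/c5.png

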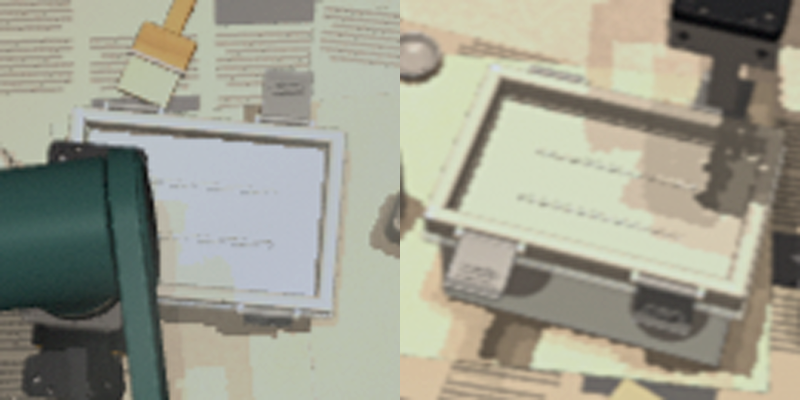

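Clips at A (far-left) and D (near-right) are shut: only slivers show at (135,105) and (265,315). The box has not moved. Next is C.

Emit:
step_arm:
  plan:
    - [[-1, 0, -20, 0, 64], [-1, 0, -40, 0, 64], [-1, 0, -54, 0, 64], [-1, 0, -62, 0, 64], [-1, 0, -66, 0, 64], [-1, 0, -70, 0, 64], [-1, 0, -72, 0, 64], [-1, 0, -72, 0, 64]]

```text
time: 9.27
tool_pos: [0.4673, 0.127, 0.0849]
ee_rot: [3.14, 0.001, 1.501]
wrist_force: [-1.7, -1.7, 3.4]
width: 0.0598
```

Emit:
step_arm:
  plan:
    - [[0, 0, -3, 0, 64], [0, 0, -3, 0, 64]]

```text
time: 9.43
tool_pos: [0.4676, 0.1271, 0.0838]
ee_rot: [3.138, 0.001, 1.501]
wrist_force: [-5.0, -2.6, 12.1]
width: 0.06
```

Emit:
step_arm:
  plan:
    - [[0, 0, 0, 0, 50], [0, 0, 0, 0, 40], [0, 0, 0, 0, 34], [0, 0, 0, 0, 30], [0, 0, 0, 0, 26]]

```text
time: 9.85
tool_pos: [0.4706, 0.1277, 0.0841]
ee_rot: [3.131, -0.002, 1.501]
wrist_force: [3.1, -1.2, 5.7]
width: 0.0299
```

Emit:
step_arm:
  plan:
    - [[0, 0, 0, 0, 22], [0, 0, 0, 0, 18], [0, 0, 0, 0, 15], [0, 0, 0, 0, 15], [0, 0, 0, 0, 15]]

```text
time: 10.27
tool_pos: [0.4675, 0.128, 0.0838]
ee_rot: [3.138, -0.001, 1.502]
wrist_force: [-5.3, 0.7, 10.4]
width: 0.0194
```

Open, lift, go to B (137, -142).

Emit:
step_arm:
  plan:
    - [[0, 0, 0, 0, 64], [0, 0, 0, 0, 64], [0, 0, 2, 0, 64], [0, 0, 8, 0, 64], [0, 0, 40, 0, 64], [0, 0, 75, 0, 64], [0, 0, 75, 0, 64]]

```text
time: 10.85
tool_pos: [0.4711, 0.1283, 0.1636]
ee_rot: [3.127, -0.003, 1.502]
wrist_force: [0.7, -0.2, 0.6]
width: 0.0599
```

Emit:
step_arm:
  plan:
    - [[30, -30, 0, 0, 64], [60, -60, 0, 0, 64], [90, -90, 0, 0, 64], [120, -120, 0, 0, 64], [137, -142, 0, 0, 64], [137, -142, 0, 0, 64], [137, -142, 0, 0, 64]]

```text
time: 11.43
tool_pos: [0.6042, -0.0158, 0.1547]
ee_rot: [-3.141, -0.0, 1.499]
wrist_force: [-1.1, 0.8, -0.7]
width: 0.0601
```

Emit:
step_arm:
  plan:
    - [[0, 0, -20, 0, 64], [0, 0, -40, 0, 64], [0, 0, -54, 0, 64], [0, 0, -62, 0, 64], [0, 0, -66, 0, 64], [0, 0, -69, 0, 64], [0, 0, -71, 0, 64], [0, 0, -71, 0, 64]]

```text
time: 12.1
tool_pos: [0.604, -0.0139, 0.0857]
ee_rot: [3.14, -0.0, 1.502]
wrist_force: [-0.0, 0.7, -0.1]
width: 0.0603
```

Emit:
step_arm:
  plan:
    - [[0, 0, -3, 0, 64], [0, 0, -5, 0, 64], [0, 0, -5, 0, 64]]

```text
time: 12.35
tool_pos: [0.6043, -0.0141, 0.0844]
ee_rot: [3.138, -0.0, 1.502]
wrist_force: [-4.5, 1.5, 15.0]
width: 0.0603
```

Emit:
step_arm:
  plan:
    - [[0, 0, 0, 0, 50], [0, 0, 0, 0, 40], [0, 0, 0, 0, 34], [0, 0, 0, 0, 30], [0, 0, 0, 0, 26]]

```text
time: 12.77
tool_pos: [0.6021, -0.014, 0.0843]
ee_rot: [-3.14, -0.0, 1.502]
wrist_force: [-9.5, 1.1, 15.6]
width: 0.0299
```

Emit:
step_arm:
  plan:
    - [[0, 0, 0, 0, 22], [0, 0, 0, 0, 18], [0, 0, 0, 0, 15], [0, 0, 0, 0, 15], [0, 0, 0, 0, 15]]

```text
time: 13.18
tool_pos: [0.6051, -0.0142, 0.0845]
ee_rot: [3.136, -0.0, 1.502]
wrist_force: [-2.4, 1.3, 13.3]
width: 0.0198
```

Emit:
step_arm:
  plan:
    - [[0, 0, 0, 0, 64], [0, 0, 0, 0, 64], [0, 0, 2, 0, 64], [0, 0, 8, 0, 64], [0, 0, 40, 0, 64], [0, 0, 80, 0, 64], [0, 0, 120, 0, 64], [0, 0, 120, 0, 64]]

```text
time: 13.85
tool_pos: [0.607, -0.0148, 0.2097]
ee_rot: [3.126, 0.001, 1.502]
wrist_force: [0.4, -0.1, 2.0]
width: 0.0599
```

Emit:
step_arm:
  plan:
    - [[-40, 40, 0, 0, 64], [-80, 80, 0, 0, 64], [-120, 120, 0, 0, 64], [-150, 160, 0, 0, 64], [-180, 200, 0, 0, 64], [-200, 240, 0, 0, 64], [-220, 280, 0, 0, 64], [-220, 280, 0, 0, 64]]

```text
time: 14.52
tool_pos: [0.3942, 0.2453, 0.1993]
ee_rot: [-3.141, 0.0, 1.501]
wrist_force: [0.3, 0.3, -0.3]
width: 0.0601
```

```bash
python3 look.py 6
```

```text
[0.39242512 0.24852068 0.19937195] [-3.13953206e+00 -1.57645591e-03  1.51054287e+00] [ 0.43793455 -0.37013933  0.3579068 ]
```

View pics/c6.png

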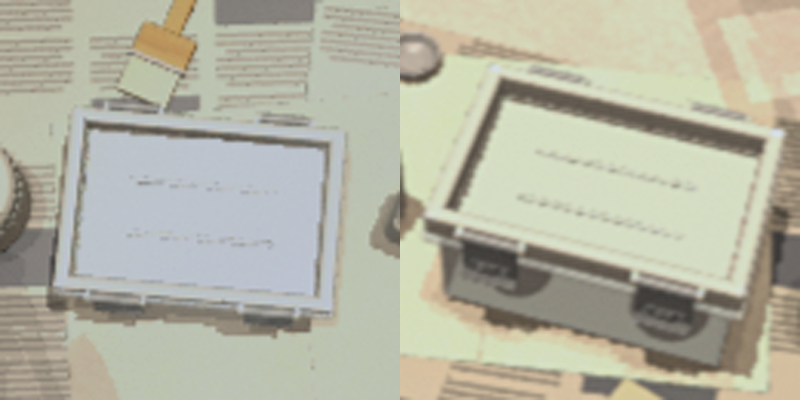

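All four clips now hang straight down: slivers at (135,105), (285,120), (118,300) and (270,315). The box is where it was and the arm is clear, so I'm handing in.

```bash
python3 -c "
from bench import robot; print(robot.close_job())"
```

```text
the job is handed in; nothing more can be done
None
```

All four lid clips are shut, and I handed the job in at about 14.6 s of the 64 s allowed. I took the far-left corner first, then near-right (its diagonal opposite), then near-left and far-right. At each clip one finger pressed the lid panel down with about 12–15 N while the gripper squeezed the clip against the border.

- **Clips:** each squeeze ended with 19.4–19.9 mm between the fingers, against the 20 mm expected for a shut clip. The final pictures from both cameras show all four hanging straight down with the arm clear. I had no direct reading of the clip angles.
- **Box and surroundings:** in the last pictures the box shows no visible shift, and the brush and the parts of the jar and spoon in view look unmoved. The other bystanders were not in those crops, but the arm passed above everything.
- **Disagreements:** the box-pose fit was out by up to about 4 pixels in the scene camera. The starting angle of the far-right clip could not be fixed well because the two views disagreed; neither affected the result. No check failed.

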